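Hang the tall steel tumbler on the free draining peg

ROBOT

A 6-joint arm with a two-finger parallel gripper is mounted at the origin on the work surface. World frame = base frame: x ahead of the robot, y to its left, z up, the work surface at z = 0. Lengths are in m, angles in degrees, forces in N, time in s.
With the tool pointing down it reaches from about 0.275 to 0.75 m from the base axis. Payload 10.2 kg.
Tool frame: the origin (TCP) lies midway between the tips of the shut fingers; the grasp point (between the pads) lies 19 mm behind it; x points along the fingers, y is the direction in which the jaws open and shut, and the axes are right-handed (so a half turn about x gives the same grasp; the last joint's range is limited). The gripper opens to 85 mm and grips with 20 to 120 N. Pads are 22 mm wide; open, the fingers measure 114 mm over their backs; the gripper's body (76 mm by 85 mm) begins 54 mm behind the grasp point. The pads swing forward as they close: fully open they stand 13 mm farther back than shut.
Start: joints at [54.351, 17.928, 85.812, -0, 76.261, -12.8], TCP at [0.204, 0.484, 0.231] pointing down, gripper open.
Joint ranges: [-168.41, 168.41], [-55.51, 124.54], [10.69, 146.95], [-70.63, 250.63], [1, 178], [-165.06, 165.06]. Speed limits (degrees/s): [136.94, 136.94, 172.46, 180, 180, 180].

INTERFACE

Orientations are given as a 3x3 rotation matrix whose columns are the frame's x, y, z axes.
In Python, from bench import env, optics, sign_off gives the robot as it stands.
- The arm moves only by the shell command python3 -m crank 'ROWS' [OPENING]. ROWS is JSON, a list that holds one entry, the list of rows, each a list of 6 numbers: the shift along the tool's x, y, z in units of 0.1 m (1.0 is 0.1 m), then the turn, a rotation vector about the tool's x, y, z in units of 180 degrees (1.0 is 180 degrees). In form: [[[tx, ty, tz, rx, ry, rz], ...]]. A call has 1 to 12 rows; each row is the pose to reach, as a shift and turn from the pose commanded when the call began, along the tool's axes at that moment, turning the shorter way round; what a row does not reach only later rows make up. A row lasts 1/12 s, in which the tool goes at most 41.7 mm and 7.16 degrees, less where a joint would pass 70% of its speed; a pose out of reach is approached as far as the arm can. A call with a number of a shift or a turn outside -1 to 1 is refused whole. A call with a gripper value outside its range is refused whole. OPENING is the opening, from 0 (shut) to 1 (fully open), set as the call begins (- or left out, the last holds). The fingers move at their own pace and stop on an object; the grip force is fixed at half the most. Time passes only in rows, so rows that repeat a pose let the fingers close. It gives the time, the measured TCP pose, the force and the opening at its end, in the units of the state.
- env.get_obs(): the state, without advancing time (a new reading comes with each control period).
- optics.capture(name): name is "scene" or "top"; returns (picture, depth): 420x560x3 uint8, red, green, blue; 420x560 float32, m along the optical axis (not along the pixel's ray), 0 where there is no reading.
- optics.camera_params(name): a dict with "vertical_fov" (degrees; the focal length in pixels is half the picture's height over the tangent of half this angle, whatever the lens; pixels are square), "cx", "cy" (the principal point, pixels), "k1" (the pictures are not rectified: a ray, as slopes to the right and down, at radius r is drawn at 1 + k1 r^2 times it, then the intrinsics apply), "cam_to_world" (4x4, takes a point from camera to world coordinates). Camera axes: x right, y up, looking along -z (the intrinsics and any distortion apply to the point x, -y, -z); pixel columns grow to the right and rows downward; lengths in m; the calibration is good to about 2 mm. A picture is of the moment at which its call begins. camera_params takes no time and is no camera call.
- sign_off(): hands the job in, once; it reports no verdict.
The state is a dict: "time": time; "qpos": joint angles; "qvel": joint speeds; "tau": joint torques, N m; "position": TCP position; "eef_rot": TCP orientation; "force": force on the tool from outside, world axes, zero at the start; "wrist_torque": the same for the moment, N m; "finger_gap": opening from 0.0 (shut) to 1.0 (fully open).
Only numpy, scipy, OpenCV 4.12 (cv2) and the standard library are available. Lean on these libraries where they do the work, as an engineer would, in place of code of your own. Each camera call takes 0.05 s, during which the arm holds its last target.

TASK

One tall steel tumbler already hangs on the draining rack; its twin stands mouth-down on the counter. Hang that twin, mouth still down, on the rack's free leaning peg: lower it until its rim rests on the ribs at the peg's foot before you let go. Do not shift the tumbler that already hangs or the short beaker.

Things in the scene. Friction and masses are not known exactly. Their poses are not given: they have to be found in the camera images.
- tumbler_center (a point): Tall plain straight steel tumbler, 56 mm outside diameter, 100 mm tall, inside 50 mm wide and 96 mm deep, 0.15 kg, mouth-down on the counter (flat closed base on top), right (-y) of the rack, near a shorter steel beaker and a white jar. Point: its centre, on its axis, 50 mm from rim and base. Its z axis runs from mouth to base (up at the start).
- free_peg_seat (a point): Free white peg of the fixed rack, leaning 17 deg towards the robot side. Point: on the peg's axis at its foot, level with the tops of the ribs (76 mm star, square to the peg) where a rim seats, 55 mm above the counter; z runs to the tip, 75 mm away; y level, along the rack. Tapers from 42 to 28 mm diameter. A seated tumbler's centre is 50 mm up this z, their z axes in line.
- hung_center (a point): The tall tumbler (56 mm diameter, 100 mm tall) that already hangs on the rack's other peg, which leans the same way 160 mm along the rack (+y or -y) from the free one; not to be shifted. Point: its centre, half-way up; z runs from mouth to base, along its peg.
- short_beaker_center (a point): Short steel beaker, 56 mm diameter, 60 mm tall, mouth-down on the counter near the tall tumbler; not to be shifted. Point: its centre, 30 mm above the counter; z up.

How it is judged (in metres and radians):
On the way:
1. the tumbler, still held in the gripper, is lowered over the free peg to within 18 mm of its seat (z of tumbler_center in the frame of free_peg_seat below 0.068 m and x of tumbler_center in the frame of free_peg_seat between -0.015 and 0.015 m and y of tumbler_center in the frame of free_peg_seat between -0.015 and 0.015 m and contact force between the fingers and tumbler above 0.5 N), for 0.1 s.
At the end, for the whole second after the job is handed in: The tall tumbler that stood on the counter sits mouth-down on the free peg, at rest: its centre within 12 mm of the peg's axis either way and 42 to 60 mm up the peg from the seat, its axis within 10 degrees of the peg's. The hanging tumbler and the short beaker are within 20 mm of where they were (z of tumbler_center in the frame of free_peg_seat between 0.042 and 0.06 m and x of tumbler_center in the frame of free_peg_seat between -0.012 and 0.012 m and y of tumbler_center in the frame of free_peg_seat between -0.012 and 0.012 m and angle between the z axis of tumbler_center and the z axis of free_peg_seat, either way round below 0.175 rad and linear speed of tumbler below 0.02 m/s and distance of each of hung_center, short_beaker_center from where it was at the start of the episode below 0.02 m); the robot touches nothing.
It fails at once if the tumbler that already hangs is shifted by more than 20 mm (distance of hung_center from where it was at the start of the episode above 0.02 m).
It fails at once if the short beaker is shifted by more than 20 mm (distance of short_beaker_center from where it was at the start of the episode above 0.02 m).
It also fails if it takes over 38 s, if anything falls off the work surface, if the arm or the gripper's body presses on something with over 40 N, if the wrist force passes 120 N, or if a joint passes its speed limit or range.

## Working session

There is one attempt and no reset: what is moved stays moved. The work goes in short steps, Python scripts to look and compute and a shell command to move; the robot and the scene stay as the last step left them, time stands still between calls to the robot, and variables do not carry over. Pictures are saved under pics/ and viewed, and the job is handed in when it is done.

```bash
ls -la; mkdir -p pics; python3 - <<'E'
from bench import env, optics
import cv2, numpy as np, json
o=env.get_obs()
for k,v in o.items(): print(k,np.round(v,4).tolist())
for n in("scene","top"):
    p=optics.camera_params(n); print(n,{k:np.round(v,4).tolist() for k,v in p.items()})
    im,d=optics.capture(n)
    cv2.imwrite(f"pics/{n}0.png",im[:,:,::-1]); np.save(f"pics/{n}0.npy",d)
E
```

```text
total 12
drwxr-xr-x  3 agent agent 4096 Dec  7 07:01 .
drwxr-xr-x 23 root  root  4096 Dec  7 07:01 ..
drwxr-xr-x  2 agent agent 4096 Dec  7 07:01 pics
time 0.0
qpos [54.3501, 17.9596, 85.8569, -0.0003, 76.2601, -12.7992]
qvel [-0.0286, -0.0414, -0.0029, 0.0333, 0.0938, -0.0944]
tau [-0.0009, -41.2264, -25.9742, -0.0002, 0.0041, -0.0]
position [0.2037, 0.4836, 0.2307]
eef_rot [[-0.0008, 0.3883, 0.9215], [-0.0011, 0.9215, -0.3883], [-1.0, -0.0013, -0.0003]]
force [0.3729, -0.0439, -0.1266]
wrist_torque [0.0036, -0.0193, 0.0579]
finger_gap 1.0022
scene {'vertical_fov': 47.3209, 'cx': 279.2911, 'cy': 210.6593, 'k1': 0.0531, 'cam_to_world': [[0.8687, -0.3963, 0.2972, 0.8042], [0.4953, 0.6849, -0.5344, -0.5082], [0.0082, 0.6114, 0.7913, 0.8353], [0.0, 0.0, 0.0, 1.0]]}
top {'vertical_fov': 42.5848, 'cx': 276.5858, 'cy': 209.2805, 'k1': 0.075, 'cam_to_world': [[-0.0218, 0.9985, -0.0506, 0.4473], [-0.9995, -0.0207, 0.0239, 0.0041], [0.0228, 0.051, 0.9984, 1.0795], [0.0, 0.0, 0.0, 1.0]]}
```

View pics/scene0.png

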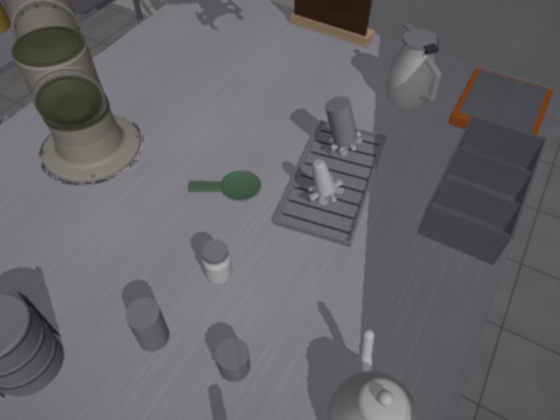

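View pics/top0.png

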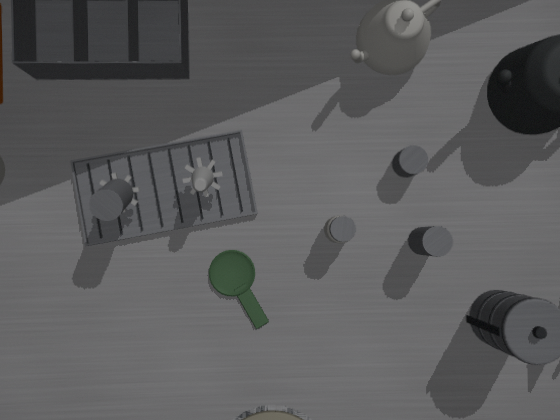

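The scene picture shows two steel cups on the counter at (148,325) and (233,360), the white jar at (217,262), the free peg at (322,182) and the hung tumbler at (342,125). In the top view the cups are at (435,241) and (412,160), the jar at (341,229), the free peg at (203,178) and the hung tumbler at (111,200). Next I'll measure heights from depth.

```bash
cat > h.py <<'E'
import numpy as np, cv2
from bench import env, optics
def K(p,h=420):
    f=h/2/np.tan(np.radians(p["vertical_fov"])/2)
    return np.array([[f,0,p["cx"]],[0,f,p["cy"]],[0,0,1.]]), np.array([p["k1"],0,0,0.])
def slopes(p,uv):
    k,d=K(p); return cv2.undistortPoints(np.asarray(uv,float).reshape(-1,1,2),k,d).reshape(-1,2)
def rays(p,uv):
    s=slopes(p,uv); T=np.asarray(p["cam_to_world"])
    return T[:3,3], np.c_[s[:,0],-s[:,1],-np.ones(len(s))]@T[:3,:3].T
def plane(p,uv,z):
    c,r=rays(p,uv); return c+r*((z-c[2])/r[:,2])[:,None]
def cloud(name,d):
    p=optics.camera_params(name); v,u=np.mgrid[:d.shape[0],:d.shape[1]]
    c,r=rays(p,np.c_[u.ravel(),v.ravel()])
    P=c+r*d.reshape(-1,1); P[d.ravel()==0]=np.nan
    return P.reshape(*d.shape,3)
def project(p,X):
    k,dd=K(p); T=np.asarray(p["cam_to_world"]); q=(np.atleast_2d(X)-T[:3,3])@T[:3,:3]
    q=q*[1,-1,-1]; return cv2.projectPoints(q.reshape(-1,1,3),np.zeros(3),np.zeros(3),k,dd)[0].reshape(-1,2)
E
python3 - <<'E'
from h import *
for n in("top","scene"):
    d=np.load(f"pics/{n}0.npy"); C=cloud(n,d)
    pts={"top":[(412,160),(435,241),(341,229),(203,178),(203,185),(108,203),(300,300),(150,330),(240,160)],"scene":[(148,306),(145,305),(233,345),(215,250),(320,165),(338,105),(100,250)]}[n]
    for u,v in pts: print(n,u,v,np.round(C[v,u],4), d[v,u])
E
```

```text
top 412 160 [ 0.5876 -0.2803  0.0599] 1.0318952
top 435 241 [ 0.4334 -0.3045  0.1036] 0.9810162
top 341 229 [ 0.4587 -0.1379  0.0854] 0.99651456
top 203 178 [0.5537 0.1103 0.1256] 0.95526767
top 203 185 [0.541  0.1102 0.1282] 0.9520105
top 108 203 [0.5109 0.2682 0.1526] 0.922367
top 300 300 [ 0.3208 -0.0642  0.0021] 1.0710102
top 150 330 [0.2708 0.2308 0.0024] 1.0610468
top 240 160 [0.6024 0.0496 0.0018] 1.0828118
scene 148 306 [ 0.4371 -0.2953  0.0981] 0.8061939
scene 145 305 [ 0.4332 -0.2972  0.1013] 0.8037041
scene 233 345 [ 0.5874 -0.2709  0.0627] 0.802532
scene 215 250 [ 0.4645 -0.141   0.0842] 0.8914715
scene 320 165 [0.5519 0.1115 0.1279] 0.9657916
scene 338 105 [0.5142 0.2686 0.1516] 1.0421841
scene 100 250 [ 0.2241 -0.2171  0.0017] 0.98751265
```

```bash
python3 - <<'E'
from h import *
from scipy import ndimage
CC={n:cloud(n,np.load(f"pics/{n}0.npy")) for n in("top","scene")}
def box(C,lo,hi): return np.all((C>lo)&(C<hi),axis=2)
for n,C in CC.items():
    p=optics.camera_params(n)
    for nm,xy,zt,r in(("tall",(.433,-.30),.1,.028),("short",(.587,-.276),.06,.028),("jar",(.46,-.139),.083,.02)):
        m=box(C,(xy[0]-.05,xy[1]-.05,zt-.008),(xy[0]+.05,xy[1]+.05,zt+.012)).astype(np.uint8)
        cs=max(cv2.findContours(m,0,1)[0],key=cv2.contourArea)
        P=plane(p,cs.reshape(-1,2),zt)[:,:2]
        (c,rr)=cv2.minEnclosingCircle(P.astype(np.float32)); e=cv2.fitEllipse(P.astype(np.float32)*1000)
        print(n,nm,"enc",np.round(c,4),round(rr,4),"ell",np.round(e[0],1),np.round(e[1],1),"medz",np.median(C[m>0][:,2]).round(4))
    # peg
    m=box(C,(.47,.06,.065),(.62,.16,.14)); P=C[m]
    for z0 in np.arange(.065,.135,.01):
        q=P[(P[:,2]>=z0)&(P[:,2]<z0+.01)]
        if len(q)>4: print(n,"peg z",round(z0,3),len(q),"x",np.round([q[:,0].min(),q[:,0].max()],4),"y",np.round([q[:,1].min(),q[:,1].max()],4))
    m=box(C,(.45,.2,.065),(.65,.34,.17)); P=C[m]
    for z0 in np.arange(.065,.165,.01):
        q=P[(P[:,2]>=z0)&(P[:,2]<z0+.01)]
        if len(q)>4: print(n,"hung z",round(z0,3),len(q),"x",np.round([q[:,0].min(),q[:,0].max()],4),"y",np.round([q[:,1].min(),q[:,1].max()],4))
    # hung top plane
    t=P[P[:,2]>.135]
    # rack
    m=box(C,(.4,-.05,.008),(.75,.4,.2)); m=ndimage.binary_opening(m); l,k=ndimage.label(m); 
    sz=ndimage.sum(m,l,range(1,k+1)); i=1+int(np.argmax(sz)); q=C[l==i]
    print(n,"rack",cv2.minAreaRect(q[:,:2].astype(np.float32)*1000),"zmed",np.median(q[:,2]))
E
```

```text
top tall enc [ 0.4333 -0.309 ] 0.0292 ell [ 433.6 -308.3] [53.8 55.7] medz 0.1005
top short enc [ 0.5887 -0.2821] 0.0288 ell [ 588.6 -282.1] [54.6 56.2] medz 0.0604
top jar enc [ 0.4595 -0.1403] 0.0245 ell [ 459.3 -140.4] [46.5 47.3] medz 0.0853
top peg z 0.065 64 x [0.5499 0.5984] y [0.0995 0.1503]
top peg z 0.075 38 x [0.546 0.576] y [0.1002 0.1353]
top peg z 0.085 38 x [0.5428 0.5732] y [0.1012 0.1341]
top peg z 0.095 41 x [0.5397 0.5699] y [0.101  0.1332]
top peg z 0.105 35 x [0.5369 0.565 ] y [0.1016 0.1322]
top peg z 0.115 95 x [0.5295 0.5604] y [0.1023 0.1311]
top peg z 0.125 128 x [0.5325 0.5556] y [0.1051 0.128 ]
top hung z 0.065 54 x [0.5157 0.5707] y [0.2493 0.2898]
top hung z 0.075 51 x [0.5132 0.5584] y [0.2488 0.2956]
top hung z 0.085 44 x [0.5106 0.5556] y [0.2482 0.2863]
top hung z 0.095 48 x [0.5083 0.5527] y [0.2478 0.2856]
top hung z 0.105 53 x [0.5059 0.5498] y [0.2469 0.2887]
top hung z 0.115 52 x [0.5021 0.545 ] y [0.2467 0.2832]
top hung z 0.125 47 x [0.4977 0.5426] y [0.246  0.2858]
top hung z 0.135 154 x [0.4823 0.5397] y [0.2453 0.2956]
top hung z 0.145 631 
[... 900 characters left out ...]
 x [0.5132 0.5758] y [0.2471 0.2872]
scene hung z 0.075 93 x [0.51   0.5637] y [0.2471 0.2863]
scene hung z 0.085 86 x [0.507  0.5582] y [0.2472 0.2896]
scene hung z 0.095 96 x [0.5032 0.5556] y [0.2454 0.2892]
scene hung z 0.105 98 x [0.5005 0.5529] y [0.2444 0.2815]
scene hung z 0.115 83 x [0.4956 0.5508] y [0.2437 0.2873]
scene hung z 0.125 100 x [0.4933 0.5478] y [0.2437 0.2889]
scene hung z 0.135 126 x [0.485  0.5446] y [0.2441 0.2917]
scene hung z 0.145 286 x [0.4861 0.5408] y [0.2437 0.2998]
scene hung z 0.155 65 x [0.519  0.5391] y [0.2501 0.2947]
scene rack ((535.2133178710938, 302.8438720703125), (168.53054809570312, 132.07418823242188), 10.294878959655762) zmed 0.10695532773869365
```

```bash
python3 - <<'E'
import cv2
im=cv2.imread("pics/top0.png")[110:260,60:270]; cv2.imwrite("pics/topz.png",cv2.convertScaleAbs(cv2.resize(im,None,fx=3.7,fy=3.7,interpolation=2),alpha=1.6))
im=cv2.imread("pics/scene0.png")[80:250,260:400]; cv2.imwrite("pics/scz.png",cv2.convertScaleAbs(cv2.resize(im,None,fx=3.5,fy=3.5,interpolation=2),alpha=1.6))
E
```

```text
(no output)
```

View pics/topz.png

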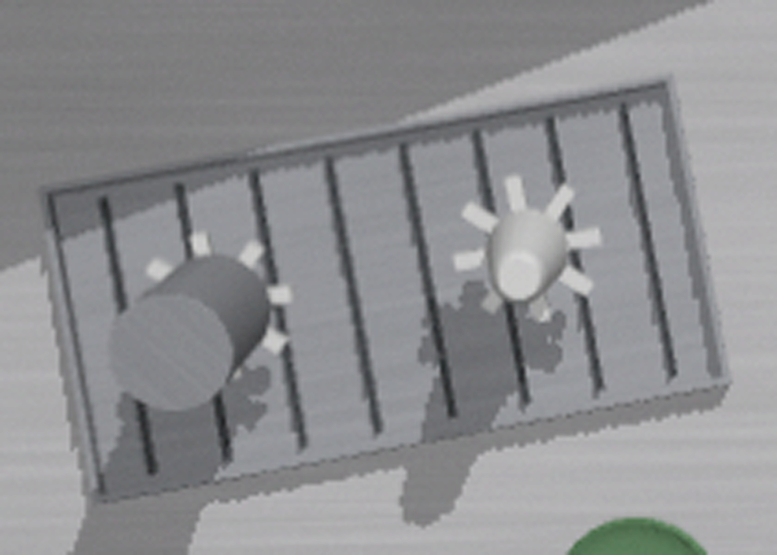

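View pics/scz.png

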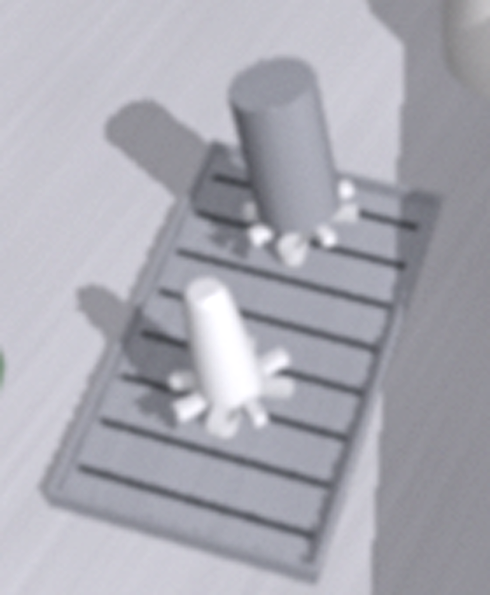

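The zoomed views show the rack turned by about 10°. The free peg tip is at zoom (522,270) and the star ribs are around it; the hung tumbler's base is at zoom (170,350). Next I'll work out the rack yaw, the peg seat and the first move.

```bash
cat >> h.py <<'E'
from scipy.spatial.transform import Rotation as Ro
def rows(p,R,o=None):
    o=o or env.get_obs(); R0=np.array(o["eef_rot"])
    t=R0.T@(np.array(p)-o["position"])/.1; w=Ro.from_matrix(R0.T@R).as_rotvec()/np.pi
    print("row",np.round(np.r_[t,w],3).tolist()," n>=",int(np.ceil(max(np.linalg.norm(t)*100/41.7,np.linalg.norm(w)*180/7.16))))
def down(yaw): # tool x down, tool y at yaw deg
    a=np.radians(yaw); x=np.array([0,0,-1.]); y=np.array([np.cos(a),np.sin(a),0]); return np.c_[x,y,np.cross(x,y)]
E
python3 - <<'E'
from h import *
CC={n:cloud(n,np.load(f"pics/{n}0.npy")) for n in("top","scene")}
p=optics.camera_params("top")
z=lambda a,b:(60+a/3.7,110+b/3.7)
for nm,a,b,h in(("rimfar",(42,190),(668,80),.02),("rimnear",(97,498),(728,382),.02),("slot",(104,200),(152,473),.015),("slot",(403,145),(452,415),.015),("slot",(624,105),(672,378),.015)):
    q=plane(p,[z(*a),z(*b)],h); v=q[1]-q[0]; print(nm,np.degrees(np.arctan2(v[1],v[0])).round(2))
for nm,C in CC.items():
    p=optics.camera_params(nm)
    # hung base plane
    m=np.all((C>(.47,.22,.13))&(C<(.56,.32,.17)),axis=2); P=C[m]
    best=None; rng=np.random.default_rng(0)
    for _ in range(400):
        a,b,c=P[rng.choice(len(P),3,False)]; n=np.cross(b-a,c-a); 
        if np.linalg.norm(n)<1e-6: continue
        n/=np.linalg.norm(n); n*=np.sign(n[2]); i=abs((P-a)@n)<.0015
        if best is None or i.sum()>best.sum(): best=i
    Q=P[best]; c=Q.mean(0); n=np.linalg.svd(Q-c)[2][2]; n*=np.sign(n[2])
    print(nm,"hung base normal tilt",np.degrees(np.arccos(n[2])).round(2),"az",np.degrees(np.arctan2(n[1],n[0])).round(2),len(Q),"c",c.round(4))
E
```

```text
rimfar -80.67
rimnear -80.76
slot -170.63
slot -170.62
slot -171.16
top hung base normal tilt 17.68 az -171.02 540 c [0.5085 0.2727 0.1508]
scene hung base normal tilt 16.33 az -173.47 248 c [0.511  0.2715 0.151 ]
```

```bash
python3 -m crank '[[[0,-0.5,0.25,-0.09,0,0],[0,-1,0.5,-0.178,0,0],[0,-1,1,-0.178,0,0],[0,-1,1,-0.178,0,0],[0,-1,1,-0.178,0,0],[0,-1,1,-0.178,0,0]]]' 1; python3 -c "
from h import *
rows((.436,-.3095,.231),down(99.2))"
```

```text
time: 0.6
position: [0.2581, 0.3518, 0.2312]
eef_rot: [[-0.0, -0.16, 0.987], [-0.0, 0.987, 0.16], [-1.0, -0.0, -0.0]]
force: [0.1, -0.1, -0.6]
finger_gap: 0.997
row [0.003, -6.812, 0.697, 0.0, -0.0, 0.0]  n>= 17
```

```bash
for i in 1 ; do python3 -m crank '[[[0,-0.4,0.1,0,0,0],[0,-0.8,0.2,0,0,0],[0,-1,0.2,0,0,0]]]'; python3 -m crank '[[[0,-0.4,0.1,0,0,0],[0,-0.8,0.1,0,0,0],[0,-1,0.1,0,0,0]]]' ; python3 -m crank '[[[0,-0.4,0.1,0,0,0],[0,-0.8,0.1,0,0,0],[0,-1,0.1,0,0,0]]]' ; python3 -m crank '[[[0,-0.4,0.1,0,0,0],[0,-0.8,0.1,0,0,0],[0,-1,0.1,0,0,0]]]';  python3 -m crank '[[[0,-0.4,0.1,0,0,0],[0,-0.8,0.1,0,0,0],[0,-1,0.1,0,0,0]]]' ; done;  python3 -c "
from h import *
rows((.436,-.3095,.231),down(99.2)); print(env.get_obs()['qpos'])"
```

```text
time: 0.85
position: [0.2935, 0.2556, 0.231]
eef_rot: [[-0.0, -0.157, 0.988], [-0.001, 0.988, 0.157], [-1.0, -0.001, -0.0]]
force: [-0.1, 0.1, -0.2]
finger_gap: 1.001
time: 1.1
position: [0.3188, 0.1581, 0.2311]
eef_rot: [[-0.0, -0.156, 0.988], [-0.001, 0.988, 0.156], [-1.0, -0.001, -0.0]]
force: [0.4, 0.7, -0.0]
finger_gap: 0.999
time: 1.35
position: [0.345, 0.0608, 0.2313]
eef_rot: [[-0.0, -0.155, 0.988], [-0.0, 0.988, 0.155], [-1.0, -0.0, -0.0]]
force: [-0.1, 0.3, -0.4]
finger_gap: 1.003
time: 1.6
position: [0.371, -0.0366, 0.2312]
eef_rot: [[-0.0, -0.155, 0.988], [-0.0, 0.988, 0.155], [-1.0, -0.0, -0.0]]
force: [-0.6, 0.2, -1.5]
finger_gap: 1.001
time: 1.85
position: [0.397, -0.1339, 0.231]
eef_rot: [[-0.0, -0.155, 0.988], [-0.0, 0.988, 0.155], [-1.0, -0.0, -0.0]]
force: [0.4, 0.7, -0.5]
finger_gap: 0.996
row [0.0, -1.795, 0.113, -0.001, -0.0, 0.0]  n>= 5
[-3.47417473e+01  4.36899351e+00  1.02495387e+02 -2.28980221e-02
  7.31342567e+01 -1.33671990e+02]
```

```bash
python3 -m crank '[[[0,-0.4,0.1,0,0,0],[0,-0.8,0.1,0,0,0],[0,-0.9,0.1,0,0,0]]]'; python3 -m crank '[[[0.2,-0.4,0,0,0,0],[0.4,-0.8,0,0,0,0],[0.6,-0.9,0,0,0,0],[0.6,-0.9,0,0,0,0],[0.6,-0.9,0,0,0,0]]]';  python3 - <<'E'
from h import *
rows((.436,-.3095,.055),down(99.2)); print(env.get_obs()['qpos'])
for n in("scene","top"):
    im,d=optics.capture(n); cv2.imwrite(f"pics/{n}1.png",im[:,:,::-1]); np.save(f"pics/{n}1.npy",d)
E
```

```text
time: 2.1
position: [0.4214, -0.2221, 0.2306]
eef_rot: [[-0.0, -0.155, 0.988], [-0.001, 0.988, 0.155], [-1.0, -0.001, -0.0]]
force: [0.2, 0.6, -1.3]
finger_gap: 1.002
time: 2.52
position: [0.4349, -0.3064, 0.1702]
eef_rot: [[-0.002, -0.157, 0.988], [0.003, 0.988, 0.158], [-1.0, 0.003, -0.001]]
force: [1.1, 0.2, 0.9]
finger_gap: 1.006
row [1.152, -0.035, 0.007, -0.001, -0.0, -0.001]  n>= 3
[-4.78013122e+01  2.20475922e+01  8.95608612e+01  1.91159968e-02
  6.85749402e+01 -1.46870290e+02]
```

View pics/scene1.png

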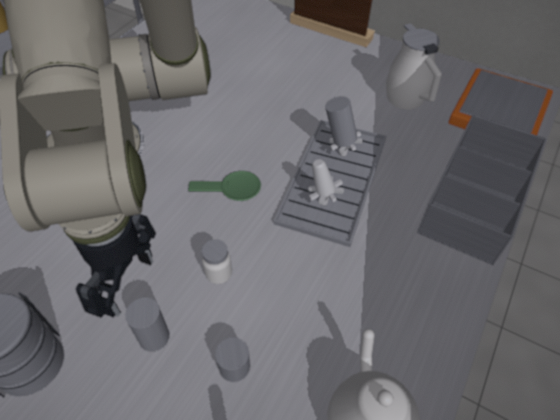

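View pics/top1.png

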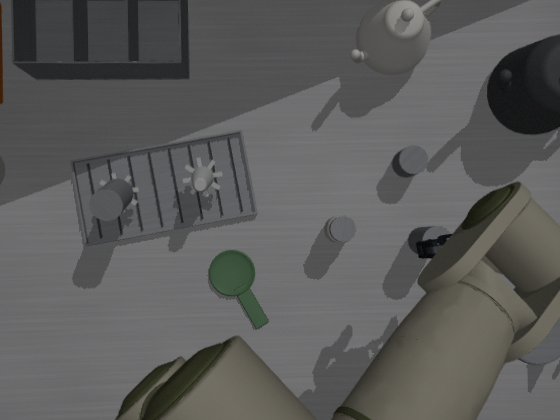

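```bash
python3 - <<'E'
from h import *
p=optics.camera_params("scene"); o=env.get_obs(); R=np.array(o["eef_rot"]);t=np.array(o["position"])
for s in(-.05,-.0425,0,.0425,.05): print(s,project(p,t-R[:,0]*.013+R[:,1]*s).round(1))
print("tumbler top",project(p,[.436,-.3095,.1]),"top-est",project(p,[.4335,-.3085,.1]))
im=cv2.imread("pics/scene1.png")[210:360,60:220]; cv2.imwrite("pics/s1z.png",cv2.convertScaleAbs(cv2.resize(im,None,fx=4,fy=4,interpolation=2),alpha=2.2))
C=cloud("scene",np.load("pics/scene1.npy"))
m=np.all((C>(.35,-.42,.172))&(C<(.52,-.2,.20)),axis=2); l,k=cv2.connectedComponents(m.astype(np.uint8)),0
for i in range(1,l[0]):
    q=C[l[1]==i]
    if len(q)>20: print(len(q),q.min(0).round(4),q.max(0).round(4),q.mean(0).round(4))
E
```

```text
-0.05 [[112.1 313.8]]
-0.0425 [[115.  309.3]]
0 [[130.6 285.1]]
0.0425 [[145.1 262.6]]
0.05 [[147.5 258.8]]
tumbler top [[141.63498493 312.03374978]] top-est [[140.84299405 310.85883969]]
78 [ 0.4191 -0.2667  0.1846] [ 0.4414 -0.2497  0.1999] [ 0.4311 -0.2629  0.1931]
62 [ 0.439  -0.3637  0.1836] [ 0.4547 -0.3471  0.1999] [ 0.4509 -0.3551  0.1939]
```

View pics/s1z.png

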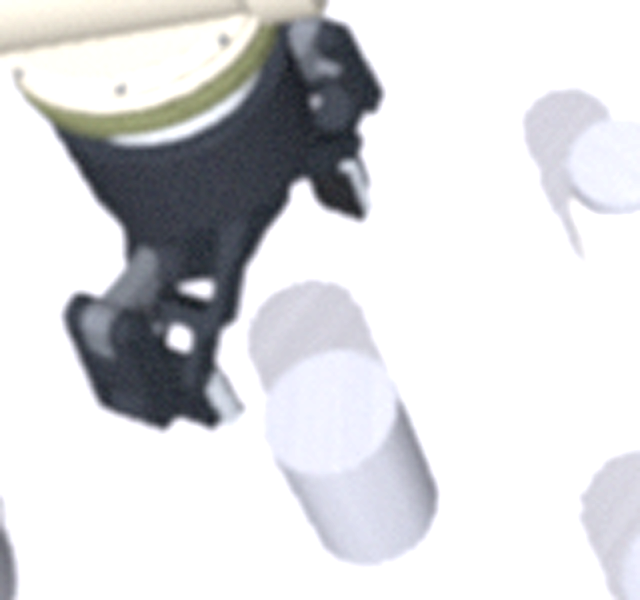

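The scene zoom shows the fingers straddling the tumbler, whose base centre is at zoom (332,412). The scene camera seems to read about 3 mm high in +x, so I'll trust the top view and descend.

```bash
python3 -m crank '[[[0.25,-0.02,0,0,0,0],[0.5,-0.02,0,0,0,0],[0.75,-0.02,0,0,0,0],[0.9,-0.02,0,0,0,0],[1,-0.02,0,0,0,0]]]' 1 && python3 -m crank '[[[0.08,0,0,0,0,0],[0.15,0,0,0,0,0],[0.15,0,0,0,0,0]]]' && python3 -m crank '[[[0,0,0,0,0,0],[0,0,0,0,0,0],[0,0,0,0,0,0],[0,0,0,0,0,0],[0,0,0,0,0,0],[0,0,0,0,0,0],[0,0,0,0,0,0],[0,0,0,0,0,0]]]' 0
```

```text
time: 3.03
position: [0.4355, -0.308, 0.071]
eef_rot: [[-0.0, -0.16, 0.987], [0.0, 0.987, 0.16], [-1.0, 0.0, 0.0]]
force: [0.2, 0.5, -0.4]
finger_gap: 1.001
time: 3.28
position: [0.4353, -0.3089, 0.056]
eef_rot: [[-0.0, -0.16, 0.987], [0.0, 0.987, 0.16], [-1.0, 0.0, -0.0]]
force: [-0.5, -0.6, -1.0]
finger_gap: 1.0
time: 3.95
position: [0.4356, -0.3095, 0.0574]
eef_rot: [[0.001, -0.16, 0.987], [-0.001, 0.987, 0.16], [-1.0, -0.001, 0.001]]
force: [-0.9, 1.9, 5.8]
finger_gap: 0.638
```

```bash
cat >> h.py <<'E'
AZ=-170.8
A=np.array([np.sin(np.radians(17))*np.cos(np.radians(AZ)),np.sin(np.radians(17))*np.sin(np.radians(AZ)),np.cos(np.radians(17))])
YR=np.array([np.cos(np.radians(AZ-90)),np.sin(np.radians(AZ-90)),0])  # (-.16,.987)
RP=np.c_[-A,YR,np.cross(-A,YR)]
SEAT=np.array([.5638,.1193,.055])
E
python3 -m crank '[[[-0.15,0,0,0,0,0],[-0.4,0,0,0,0,0],[-0.7,0,0,0,0,0],[-1,0,0,0,0,0],[-1,0,0,0,0,0]]]' && python3 -m crank '[[[-0.3,0,0,0,0,0],[-0.6,0,0,0,0,0],[-0.7,0.2,0,0,0,0],[-0.7,0.5,0,0,0,0],[-0.7,0.8,0,0,0,0],[-0.7,0.8,0,0,0,0]]]'
python3 - <<'E'
from h import *
print(YR,A)
rows(SEAT+A*.18,RP)
for n in("scene",):
    im,d=optics.capture(n); cv2.imwrite(f"pics/{n}2.png",im[:,:,::-1]); np.save(f"pics/{n}2.npy",d)
E
```

```text
time: 4.37
position: [0.4369, -0.311, 0.1621]
eef_rot: [[0.007, -0.16, 0.987], [-0.007, 0.987, 0.16], [-1.0, -0.008, 0.005]]
force: [-0.1, -1.1, -1.2]
finger_gap: 0.637
time: 4.87
position: [0.4217, -0.2263, 0.2262]
eef_rot: [[-0.001, -0.162, 0.987], [0.002, 0.987, 0.162], [-1.0, 0.002, -0.0]]
force: [-0.5, -0.5, -1.3]
finger_gap: 0.641
[-0.15988119  0.98713627  0.        ] [-0.28861071 -0.04674474  0.95630476]
row [-0.004, 3.181, 1.436, 0.001, -0.095, -0.001]  n>= 9
```

View pics/scene2.png

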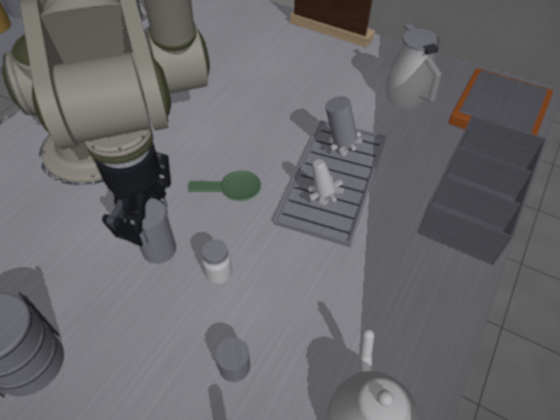

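The tumbler is held upright at (155,235) in the scene, clear of the jar. I'll carry it to above the peg.

```bash
python3 -m crank '[[[0,0.2,0.1,0,0,0],[0,0.5,0.25,0,0,0],[0,0.8,0.4,0,0,0],[0,1,0.5,0,0,0]]]' && python3 -m crank '[[[0,0.3,0.15,0,0,0],[0,0.6,0.3,0,0,0],[0,0.9,0.45,0,0,0],[0,1,0.5,0,0,0]]]' && python3 -m crank '[[[0,0.2,0.1,0,-0.015,0],[0,0.45,0.2,0,-0.035,0],[0,0.7,0.3,0,-0.055,0],[0,0.9,0.35,0,-0.075,0],[0,1,0.4,0,-0.09,0],[0,1,0.4,0,-0.095,0],[0,1,0.4,0,-0.095,0]]]'
python3 - <<'E'
from h import *
rows(SEAT+A*.18,RP)
E
```

```text
time: 5.25
position: [0.4563, -0.122, 0.226]
eef_rot: [[-0.0, -0.16, 0.987], [0.0, 0.987, 0.16], [-1.0, 0.0, -0.0]]
force: [0.8, -1.0, -1.4]
finger_gap: 0.643
time: 5.58
position: [0.49, -0.014, 0.2259]
eef_rot: [[-0.0, -0.162, 0.987], [0.001, 0.987, 0.162], [-1.0, 0.001, 0.0]]
force: [1.1, -0.1, -1.3]
finger_gap: 0.64
time: 6.17
position: [0.5124, 0.0878, 0.2259]
eef_rot: [[0.289, -0.16, 0.944], [0.047, 0.987, 0.153], [-0.956, -0.0, 0.293]]
force: [0.0, -0.1, -1.9]
finger_gap: 0.639
row [-0.003, 0.229, 0.033, 0.0, 0.0, 0.0]  n>= 1
```

```bash
python3 -m crank '[[[0,0.1,0.03,0,0,0],[0,0.2,0.03,0,0,0],[0,0.23,0.03,0,0,0],[0,0.23,0.03,0,0,0],[0,0.23,0.03,0,0,0]]]'
python3 - <<'E'
from h import *
rows(SEAT+A*.18,RP)
for n in("scene","top"):
    im,d=optics.capture(n); cv2.imwrite(f"pics/{n}3.png",im[:,:,::-1]); np.save(f"pics/{n}3.npy",d)
    z=im[20:230,220:420] if n=="scene" else im[100:310,60:340]
    cv2.imwrite(f"pics/{n}3z.png",cv2.convertScaleAbs(cv2.resize(z[:,:,::-1],None,fx=2.8,fy=2.8,interpolation=2),alpha=1.8))
E
```

```text
time: 6.58
position: [0.5121, 0.1106, 0.227]
eef_rot: [[0.29, -0.159, 0.944], [0.046, 0.987, 0.152], [-0.956, -0.0, 0.293]]
force: [0.1, -0.5, -1.2]
finger_gap: 0.64
row [-0.002, 0.003, -0.002, -0.0, 0.0, 0.0]  n>= 1
```

View pics/scene3z.png

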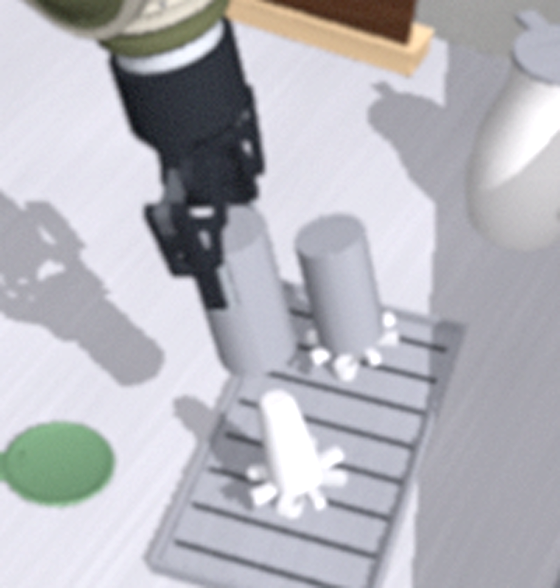

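View pics/top3z.png

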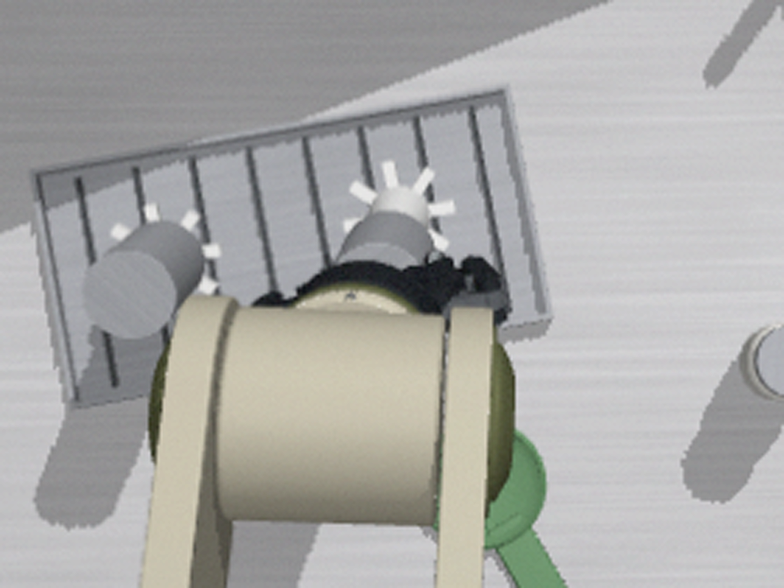

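The scene zoom suggests the held tumbler's axis (rim centre near zoom (253,352)) is a few mm off the peg tip at zoom (277,400). I'll measure it by fitting circles in the plane square to the peg, for each camera separately.

```bash
cat >> h.py <<'E'
from scipy.optimize import least_squares
PX=np.cross(YR,A)  # peg frame x with y=YR
PF=np.c_[PX,YR,A]
def fitc(Q,rad,c0):
    f=lambda c: np.hypot(Q[:,0]-c[0],Q[:,1]-c[1])-rad
    s=least_squares(f,c0,loss="soft_l1",f_scale=.001); r=f(s.x)
    return s.x, np.median(abs(r)), len(Q)
E
python3 - <<'E'
from h import *
for n in("scene","top"):
    C=cloud(n,np.load(f"pics/{n}3.npy")); im=cv2.imread(f"pics/{n}3.png").max(2)
    L=(C-SEAT)@PF
    def sel(lo,hi,mx=None):
        m=np.all((L>lo)&(L<hi),axis=2)
        return L[m]
    for nm,lo,hi,c0,rad in(("held",(-.045,-.045,.125),(.045,.045,.155),(0,0),.028),("held",(-.045,-.045,.155),(.045,.045,.19),(0,0),.028),("hung",(-.045,.115,.02),(.045,.205,.05),(0,.16),.028),("hung",(-.045,.115,.05),(.045,.205,.09),(0,.16),.028),("peg",(-.03,-.03,.015),(.03,.03,.035),(0,0),None),("peg",(-.03,-.03,.035),(.03,.03,.055),(0,0),None),("peg",(-.03,-.03,.05),(.03,.03,.07),(0,0),None)):
        Q=sel(lo,hi)
        if len(Q)<15: continue
        r=rad if rad else .021-.007*Q[:,2]/.075
        c,e,k=fitc(Q,r,c0); print(n,nm,lo[2],hi[2],"c(mm)",(c*1000).round(1),"res",round(e*1000,2),k)
E
```

```text
scene held 0.125 0.155 c(mm) [ 0.8 -0.2] res 0.59 356
scene held 0.155 0.19 c(mm) [ 0.7 -0.8] res 0.62 400
scene hung 0.02 0.05 c(mm) [  0.9 160.9] res 0.72 267
scene hung 0.05 0.09 c(mm) [  0.7 160.8] res 0.81 374
scene peg 0.015 0.035 c(mm) [2.4 1.4] res 0.67 147
scene peg 0.035 0.055 c(mm) [2.2 1.3] res 0.75 132
scene peg 0.05 0.07 c(mm) [2.  1.6] res 0.59 125
top held 0.125 0.155 c(mm) [-2.2 -0.7] res 0.16 102
top held 0.155 0.19 c(mm) [-2.1 -0.8] res 0.23 123
top hung 0.02 0.05 c(mm) [ -2.1 161.2] res 0.32 131
top hung 0.05 0.09 c(mm) [ -2.2 161. ] res 0.3 201
top peg 0.015 0.035 c(mm) [-0.9  0.5] res 0.32 73
top peg 0.035 0.055 c(mm) [-1.2  0.6] res 0.36 46
```

Both cameras agree that the axes are parallel and the held tumbler is about 1.3 mm off in x and 1.5 mm in y from the peg. I'll correct that and lower it.

```bash
python3 -m crank '[[[0.1,0.015,0.012,0,0,0],[0.25,0.015,0.012,0,0,0],[0.4,0.015,0.012,0,0,0],[0.55,0.015,0.012,0,0,0],[0.7,0.015,0.012,0,0,0],[0.7,0.015,0.012,0,0,0]]]'
python3 - <<'E'
from h import *
o=env.get_obs(); L=(np.array(o["position"])-SEAT)@PF; print("TCP peg frame",L.round(4),np.array(o["force"])@PF)
for n in("scene",):
    im,d=optics.capture(n); cv2.imwrite(f"pics/{n}4.png",im[:,:,::-1]); np.save(f"pics/{n}4.npy",d)
    z=im[20:230,220:420]
    cv2.imwrite(f"pics/{n}4z.png",cv2.convertScaleAbs(cv2.resize(z[:,:,::-1],None,fx=2.8,fy=2.8,interpolation=2),alpha=1.8))
    C=cloud(n,d); L=(C-SEAT)@PF
    for a,b in((.06,.09),(.09,.12)):
        Q=L[np.all((L>(-.045,-.045,a))&(L<(.045,.045,b)),axis=2)]; print(a,fitc(Q,.028,(0,0)))
    
E
```

```text
time: 7.18
position: [0.5323, 0.1161, 0.1572]
eef_rot: [[0.285, -0.159, 0.945], [0.047, 0.987, 0.152], [-0.957, 0.001, 0.289]]
force: [-1.0, -0.1, -1.8]
finger_gap: 0.64
TCP peg frame [-0.0003  0.0019  0.107 ] [-1.4958559   0.10819617 -1.39263153]
0.06 (array([0.00029257, 0.00212178]), np.float64(0.000613282354903183), 305)
0.09 (array([0.00014596, 0.00155009]), np.float64(0.0006745626795395324), 279)
```

View pics/scene4z.png

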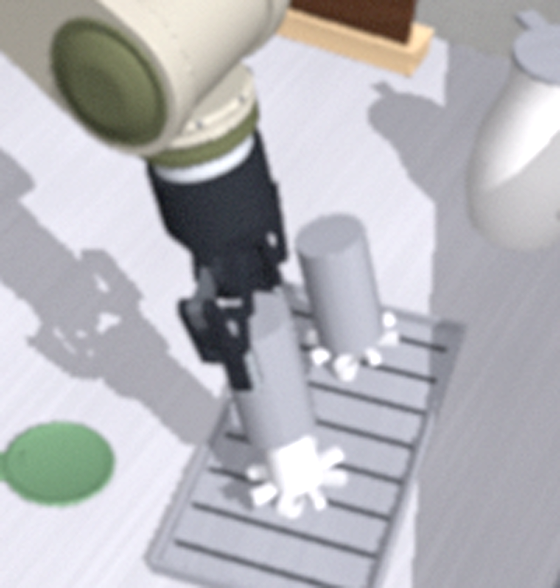

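The scene shows the peg tip inside the tumbler and the rim about 50 mm above the ribs. I'll lower it further with a small +x trim.

```bash
python3 -m crank '[[[0.1,0,0.01,0,0,0],[0.2,0,0.01,0,0,0],[0.3,0,0.01,0,0,0],[0.38,0,0.01,0,0,0],[0.38,0,0.01,0,0,0],[0.38,0,0.01,0,0,0]]]'
python3 - <<'E'
from h import *
o=env.get_obs(); L=(np.array(o["position"])-SEAT)@PF; print("TCP peg frame",L.round(4),np.array(o["force"])@PF)
for n in("scene",):
    im,d=optics.capture(n); cv2.imwrite(f"pics/{n}5.png",im[:,:,::-1]); np.save(f"pics/{n}5.npy",d)
    z=im[20:230,220:420]
    cv2.imwrite(f"pics/{n}5z.png",cv2.convertScaleAbs(cv2.resize(z[:,:,::-1],None,fx=2.8,fy=2.8,interpolation=2),alpha=1.8))
    C=cloud(n,d); L=(C-SEAT)@PF
    for a,b in((.02,.05),(.05,.08)):
        Q=L[np.all((L>(-.045,-.045,a))&(L<(.045,.045,b)),axis=2)]; print(a,fitc(Q,.028,(0,0)))
E
```

```text
time: 7.73
position: [0.545, 0.1183, 0.1241]
eef_rot: [[0.289, -0.16, 0.944], [0.047, 0.987, 0.153], [-0.956, 0.0, 0.293]]
force: [-0.4, 0.1, -2.5]
finger_gap: 0.64
TCP peg frame [0.0023 0.002  0.0716] [-1.09663326  0.13393244 -2.29287381]
0.02 (array([0.00294152, 0.00222057]), np.float64(0.0006647888029314847), 279)
0.05 (array([0.00305202, 0.002027  ]), np.float64(0.00072405363394085), 267)
```

View pics/scene5z.png

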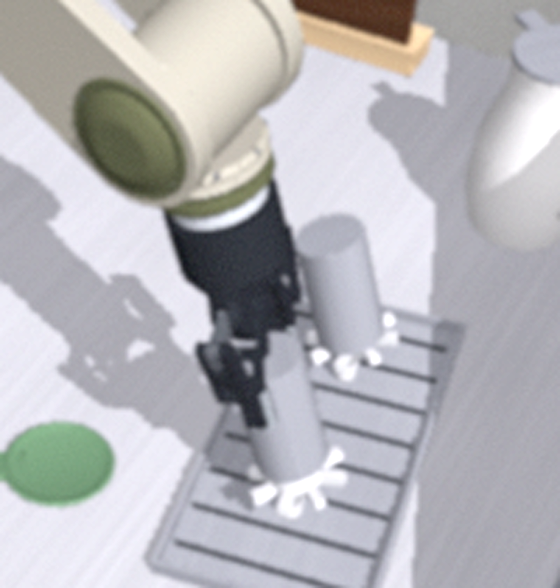

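It is now well aligned (within about 0.8 mm of the peg axis), with the rim about 14 mm above the ribs. I'll lower it gently to contact.

```bash
python3 -m crank '[[[0.04,0,-0.005,0,0,0],[0.08,0,-0.005,0,0,0],[0.11,0,-0.005,0,0,0],[0.11,0,-0.005,0,0,0],[0.11,0,-0.005,0,0,0]]]'
cat > st.py <<'E'
from h import *
o=env.get_obs(); print("TCP peg frame",((np.array(o["position"])-SEAT)@PF).round(4),"F",(np.array(o["force"])@PF).round(1))
E
python3 st.py; python3 -m crank '[[[0.02,0,0,0,0,0],[0.03,0,0,0,0,0],[0.03,0,0,0,0,0],[0.03,0,0,0,0,0]]]'; python3 st.py
```

```text
time: 8.2
position: [0.5478, 0.1187, 0.1138]
eef_rot: [[0.29, -0.16, 0.944], [0.047, 0.987, 0.153], [-0.956, 0.0, 0.294]]
force: [0.2, 0.2, -1.9]
finger_gap: 0.641
TCP peg frame [0.002  0.002  0.0609] F [-0.3  0.2 -1.9]
time: 8.53
position: [0.5487, 0.1189, 0.1111]
eef_rot: [[0.29, -0.16, 0.944], [0.047, 0.987, 0.153], [-0.956, 0.0, 0.294]]
force: [-1.0, 0.3, -1.6]
finger_gap: 0.642
TCP peg frame [0.0021 0.002  0.058 ] F [-1.4  0.4 -1.3]
```

```bash
python3 -m crank '[[[0.02,0,0,0,0,0],[0.02,0,0,0,0,0],[0.02,0,0,0,0,0]]]'; python3 st.py; python3 -m crank '[[[0.02,0,0,0,0,0],[0.02,0,0,0,0,0],[0.02,0,0,0,0,0]]]'; python3 st.py
```

```text
time: 8.78
position: [0.5493, 0.119, 0.1101]
eef_rot: [[0.291, -0.16, 0.943], [0.047, 0.987, 0.153], [-0.956, -0.0, 0.295]]
force: [-7.1, -1.2, 8.6]
finger_gap: 0.64
TCP peg frame [0.0024 0.002  0.0569] F [-4.4 -0.  10.3]
time: 9.03
position: [0.5498, 0.1191, 0.1101]
eef_rot: [[0.292, -0.16, 0.943], [0.047, 0.987, 0.153], [-0.955, -0.001, 0.296]]
force: [-20.3, -3.8, 29.4]
finger_gap: 0.64
TCP peg frame [0.0029 0.0021 0.0567] F [-11.1  -0.5  34.1]
```

Contact shows up at 34 N along the peg, with the TCP 56.7 mm up it, where a seated tumbler should put it. I'll relieve the press and open the gripper.

```bash
python3 -m crank '[[[-0.02,0,0,0,0,0],[-0.025,0,0,0,0,0],[-0.025,0,0,0,0,0]]]'; python3 st.py; python3 -m crank '[[[0,0,0,0,0,0],[0,0,0,0,0,0],[0,0,0,0,0,0],[0,0,0,0,0,0],[0,0,0,0,0,0],[0,0,0,0,0,0],[0,0,0,0,0,0],[0,0,0,0,0,0]]]' 1; python3 st.py
```

```text
time: 9.28
position: [0.5493, 0.119, 0.1101]
eef_rot: [[0.291, -0.16, 0.943], [0.047, 0.987, 0.153], [-0.956, -0.0, 0.295]]
force: [-5.2, -0.5, 8.3]
finger_gap: 0.645
TCP peg frame [0.0024 0.002  0.0569] F [-2.5  0.3  9.5]
time: 9.95
position: [0.5491, 0.1189, 0.1096]
eef_rot: [[0.29, -0.16, 0.944], [0.047, 0.987, 0.153], [-0.956, -0.0, 0.294]]
force: [0.7, -0.5, 0.4]
finger_gap: 0.999
TCP peg frame [0.0021 0.002  0.0565] F [ 0.7 -0.6  0.3]
```

```bash
cat > look.py <<'E'
from h import *
import sys
k=sys.argv[1]
for n in("scene","top"):
    im,d=optics.capture(n); cv2.imwrite(f"pics/{n}{k}.png",im[:,:,::-1]); np.save(f"pics/{n}{k}.npy",d)
    z=im[20:230,220:420] if n=="scene" else im[100:310,60:340]
    cv2.imwrite(f"pics/{n}{k}z.png",cv2.convertScaleAbs(cv2.resize(z[:,:,::-1],None,fx=2.8,fy=2.8,interpolation=2),alpha=1.8))
    L=(cloud(n,d)-SEAT)@PF
    for nm,y in(("new",0),("hung",.16)):
        for a,b in((.02,.05),(.05,.09)):
            Q=L[np.all((L>(-.045,y-.045,a))&(L<(.045,y+.045,b)),axis=2)]
            if len(Q)>20: c,e,m=fitc(Q,.028,(0,y)); print(n,nm,a,(c*1000).round(1),round(e*1000,2),m)
        Q=L[np.all((L>(-.02,y-.02,.085))&(L<(.02,y+.02,.13)),axis=2)]
        if len(Q): print(n,nm,"base s med",np.median(Q[:,2]).round(4),len(Q))
E
python3 look.py 6
```

```text
scene new 0.02 [3.  2.3] 0.69 266
scene new 0.05 [2.8 2.3] 0.78 324
scene new base s med 0.0999 148
scene hung 0.02 [  0.8 160.9] 0.79 262
scene hung 0.05 [  0.7 160.5] 0.81 356
scene hung base s med 0.1 202
top new 0.02 [-0.4  1.6] 0.13 76
top new 0.05 [-0.4  1.7] 0.23 112
top new base s med 0.0996 27
top hung 0.02 [ -2.1 161.2] 0.3 133
top hung 0.05 [ -2.2 161. ] 0.32 203
top hung base s med 0.1006 559
```

View pics/scene6z.png

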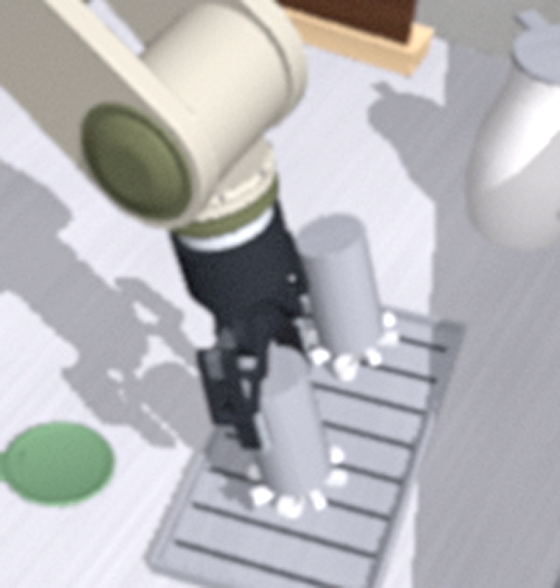

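The tumbler is seated at zoom (290,430): its base is 100 mm up the peg, it is within 1.5 mm of the axis, and the gripper is open. I'll retreat straight along the peg.

```bash
python3 -m crank '[[[-0.1,0,0,0,0,0],[-0.25,0,0,0,0,0],[-0.45,0,0,0,0,0],[-0.7,0,0,0,0,0],[-0.9,0,0,0,0,0],[-1,0,0,0,0,0],[-1,0,0,0,0,0]]]'; python3 -m crank '[[[-0.3,0,-0.3,0,0,0],[-0.4,0,-0.6,0,0,0],[-0.5,0,-0.9,0,0,0],[-0.5,0,-1,0,0,0],[-0.5,0,-1,0,0,0],[-0.5,0,-1,0,0,0],[-0.5,0,-1,0,0,0]]]'; python3 st.py; python3 look.py 7; python3 - <<'E'
from h import *
p=optics.camera_params("top"); C=cloud("top",np.load("pics/top7.npy")); xy=(.587,-.276)
m=np.all((C>(.53,-.33,.052))&(C<(.64,-.22,.072)),axis=2).astype(np.uint8)
cs=max(cv2.findContours(m,0,1)[0],key=cv2.contourArea); print("short",cv2.minEnclosingCircle(plane(p,cs.reshape(-1,2),.06)[:,:2].astype(np.float32)))
E
```

```text
time: 10.63
position: [0.5205, 0.1142, 0.2078]
eef_rot: [[0.294, -0.16, 0.942], [0.047, 0.987, 0.153], [-0.955, -0.001, 0.298]]
force: [0.1, 0.8, -1.0]
finger_gap: 1.0
time: 11.22
position: [0.412, 0.0966, 0.2234]
eef_rot: [[0.29, -0.16, 0.944], [0.047, 0.987, 0.152], [-0.956, 0.0, 0.294]]
force: [-0.1, 0.9, 0.0]
finger_gap: 0.999
TCP peg frame [-0.0975  0.0019  0.2059] F [0.  0.9 0. ]
scene new 0.02 [2.9 2.3] 0.72 280
scene new 0.05 [2.7 2.2] 0.7 404
scene new base s med 0.0998 264
scene hung 0.02 [  1. 161.] 0.79 261
scene hung 0.05 [  0.7 160.6] 0.81 373
scene hung base s med 0.0999 198
top new 0.02 [-0.4  1.6] 0.2 75
top new 0.05 [-0.4  1.7] 0.17 119
top new base s med 0.1003 539
top hung 0.02 [ -2.1 161.2] 0.26 134
top hung 0.05 [ -2.2 161. ] 0.3 203
top hung base s med 0.1004 560
short ((0.588495135307312, -0.2822412848472595), 0.02894023060798645)
```

View pics/scene7.png

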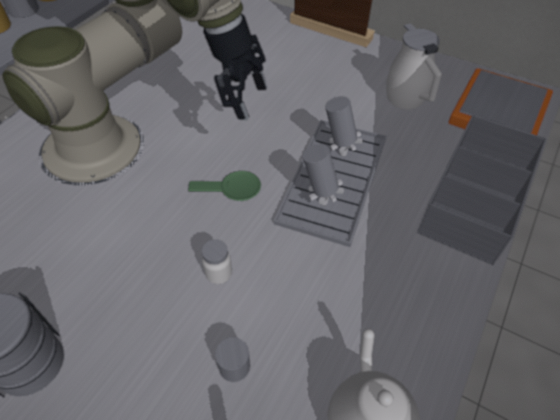

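View pics/top7z.png

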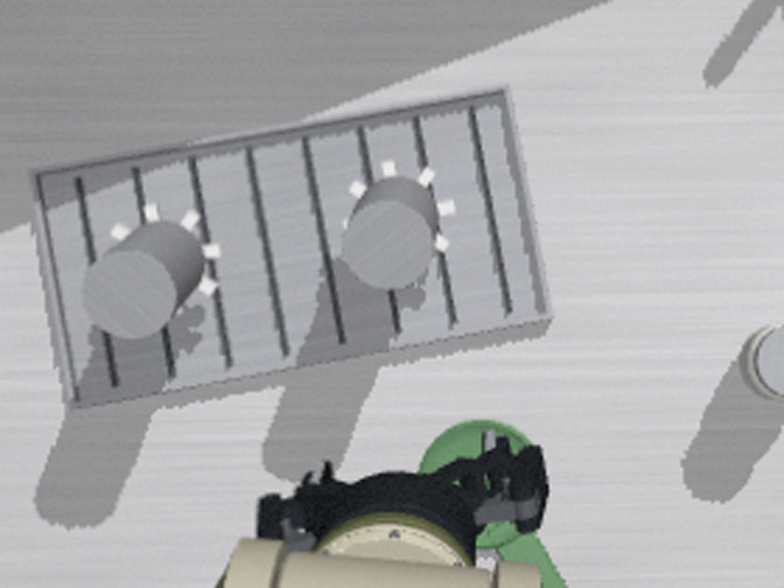

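Both tumblers hang parallel on the rack (scene (322,172) and (342,125)), the beaker at (233,360) hasn't moved, and the gripper is clear. I'm handing in.

```bash
python3 -c "
from bench import sign_off; print(sign_off())"
```

```text
the job is handed in; nothing more can be done
None
```

The tall tumbler now hangs mouth-down on the free peg, and I handed the job in at about 11.4 s of the allowed 38 s. I gripped it from above, carried it over tilted 17°, trimmed the alignment, and lowered it until the rim pressed on the ribs. That contact read 34 N along the peg; I eased it to about 10 N, opened the gripper and backed off along the peg.

**Last checks (both cameras, after backing off):**
- **Tumbler:** its base is 100 mm up the peg, so its centre is about 50 mm up. It sits within about 1.5 mm of the peg's axis, and its axis is parallel to the peg's.
- **Hung tumbler and beaker:** neither moved by more than about 0.3 mm.
- **Gripper:** it was open and clear, with the nearest finger about 10 cm from the tumbler.

**Disagreement:** the two cameras differed by 3 to 5 mm in absolute x, so I aligned the tumbler to the peg within each camera's own view, where the two agreed to under 1 mm. None of the checks failed.

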